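# Load the medicine caddy and press its keyed handle home

## Robot

A 6-joint arm with a two-finger parallel gripper is mounted at the origin on a cart in front of the work surface, level with it; the furniture and walls round the work are solid. World frame = base frame: x ahead of the robot, y to its left, z up, the work surface at z = 0. Lengths are in mm, angles in rad, forces in N, time in s.
With the tool pointing down it reaches from about 375 to 900 mm from the base axis. Payload 3.1 kg.
Tool frame: the origin (TCP) lies between the finger pads; the fingertips stand 11 mm ahead of it and the grasp point (between the pads) lies 8 mm behind it (robot.finger_overhang is the distance from the TCP to the fingertips, in mm); z points along the fingers, y is the line along which they close (so a half turn about z gives the same grasp; the last joint's range is limited). The gripper opens to 85 mm and grips with 20 to 120 N. Pads are 22 mm wide; open, the fingers measure 114 mm over their backs; the gripper's body (76 mm by 85 mm) begins 54 mm behind the grasp point. The pads swing forward as they close: fully open they stand 13 mm farther back than shut.
Start: joints at [1.05, 0.527, 1.433, -0, 1.181, -0.178], TCP at [210.037, 588.627, 242.31] pointing down, gripper open.
Joint ranges: [-3.08, 3.08], [-0.75, 2.2], [0.22, 2.44], [-1.43, 4.57], [0, 2.65], [-2.85, 2.85]. Speed limits (rad/s): [2.79, 2.79, 3.14, 3.14, 3.14, 3.14].

## Interface

Orientations are given as a unit quaternion [x, y, z, w].
In Python, from bench import robot gives the robot as it stands. Calls block until the motion is done:
- robot.reach(position, orientation): joint-space move of the TCP to a pose.
- robot.move_l(position, ori=None, feed=150, f_stop=None): straight line of the TCP; ori=None keeps the orientation; feed is the mean speed in mm/s. With f_stop (N) it stops when the force on the tool has changed by that much, and returns True; else False.
- robot.movej(angles): joint-space move.
- robot.grip(opening): opening from 0.0 (shut) to 1.0 (fully open); the grip force is fixed at half the most; returns when the fingers have stopped.
- robot.hold(seconds).
- robot.ik(position, orientation): joint angles nearest the present ones, or None.
- robot.get_state(): the state.
- robot.get_image(name): name is "scene" or "side" or "wrist"; returns a dict with "frame" (400x640x3 uint8, red, green, blue), "fx", "fy", "cx", "cy" (pixels), "R" (3x3) and "t" (3): a world point X has camera coordinates R X + t. Camera axes: x right, y down, z forward; pixel columns grow to the right and rows downward; lengths in mm; the calibration is good to about 2 mm. A picture is of the moment at which its call begins. There is no depth.
A pose or a line that the arm cannot do raises robot.PlanningError and nothing moves.
- robot.hand_in(): hands the job in; it is judged then, once.
The state is a dict: "time": time; "joint_positions": joint angles; "dq": joint speeds; "tau": joint torques, N m; "tcp_pos": TCP position; "orientation": TCP orientation; "ft_force": force on the tool from outside, world axes, zero at the start; "moment": the same for the moment, N m; "finger_gap": opening from 0.0 (shut) to 1.0 (fully open); "grip_force": force on a finger pad.
Only numpy, scipy, OpenCV 4.12 (cv2) and the standard library are available. Lean on these libraries where they do the work, as an engineer would, in place of code of your own. Each camera call takes 0.05 s, during which the arm holds its last target. There are 200 camera calls.

## Task

Stand the tablet bottle and the dropper bottle upright in the grey medicine caddy, each in a cell of its own. Then take the black handle from its stand, put its stem into the hub in the middle of the caddy, turn it until the key slips into the slot, and keep pushing until the collar is down on the hub; finish still gripping the handle and pressing it down against the hub's spring, without letting go. Leave the stamp and the red pen where they are.

Things in the scene. Friction and masses are not known exactly. Their poses are not given: they have to be found in the camera images.
- caddy: Fixed grey tray, 112 (x) x 172 (y) x 34 mm high; yaw varies within 0.45 rad. Origin: centre of its underside, on the worktop. Two square cells, 50 mm inside, at each end in y; walls 4 mm thick, tops 34 mm above the worktop. All four are empty at the start; any may be used. In its middle stands the metal hub.
- hub_mouth (a point): Centre of the hub's top face, 66 mm above the worktop; axes as the caddy's. Hub 48 mm across, upright round bore 22.5 mm wide. One slot 9.5 mm wide is cut through the hub's wall on the caddy's -x side (towards the robot), open at the top and 48 mm deep. If the key is not in line with it, it stops on this face with 16 mm of stem inside; within about 0.1 rad it goes in.
- cell_1 (a point): Centre of the floor of the near left cell of the caddy (caddy frame x -27, y 57 mm), 4 mm above the worktop.
- cell_2 (a point): Centre of the floor of the far left cell of the caddy (caddy frame x 27, y 57 mm), 4 mm above the worktop.
- cell_3 (a point): Centre of the floor of the near right cell of the caddy (caddy frame x -27, y -57 mm), 4 mm above the worktop.
- cell_4 (a point): Centre of the floor of the far right cell of the caddy (caddy frame x 27, y -57 mm), 4 mm above the worktop.
- plunger (a joint): Sprung brass plunger (19 mm across) in the hub's bore, its top 34 mm below the mouth when free. Value: metres pressed down, 0 free, 0.012 when the handle's collar sits on the hub. The spring pushes back with 4 N at first and 8 N at 0.012, and lifts the handle again if it is let go.
- handle: Loose handle, 94 mm tall, about 0.15 kg, upright in its stand, yaw within 0.9 rad. Origin: centre of the stem's lower tip, z up. Steel stem 20 mm across, 46 mm long below the collar, lowest 5 mm tapered to 14 mm. Collar: disc 46 mm across, 46 to 52 mm above the origin, with a tab 10 mm wide reaching 33 mm from the axis on the -x side, above the key.
- handle_key (a point): Lower end of the key on the stem's -x side, 16 mm above the tip (hidden in the stand; the tab shows its side). The key is 6 mm wide, reaches 15 mm from the axis and runs up to the collar; below it the stem is plain round.
- handle_grip (a point): Centre of the handle's black grip block, 73 mm above the stem's tip. Block 50 mm long (handle's x), 24 mm wide (y), 42 mm high: grasp across y.
- stand: Fixed grey round stand of the handle, 60 mm across the foot, 54 mm above it, 60 mm high. Origin: centre of its underside. Open at the top (34 mm hole); the handle's collar rests on its rim, so the stem's tip is 14 mm above the worktop. Lift the handle 46 mm to be clear.
- tablet_bottle: Small red tablet bottle with a white cap, 36 mm across, 62 mm high, 45 g, standing on the worktop. Origin: centre of its underside; z up.
- dropper_bottle: Brown glass dropper bottle with a black rubber bulb, 102 mm high, 70 g, standing on the worktop. Body 33 mm across up to about 60 mm, then a neck 24 mm across to 77 mm and the bulb, 12 mm. Origin: centre of its underside; z up.
- stamp: Bystander: small wooden stamp, 24 x 44 x 64 mm, standing near the front edge. Origin: centre of its underside.
- pen: Bystander: red ball pen lying near the front edge, 138 mm long, 10 mm thick. Origin: its middle, underside.
Mind the look-alikes: they are no part of the job. Leave any orange or yellow look-alike of the tablet_bottle alone.

How it is judged:
By the outcome, as a careful person would: the job done as asked, in the order asked, and still so for the second after the job is handed in, while the arm keeps its last pose, push and grip.
It also fails if it takes over 72 s, if anything falls off the work surface, if the arm or the gripper's body presses on something with over 40 N, if the wrist force passes 120 N, or if a joint passes its speed limit or range.

## Working session

There is one attempt and no reset: what is moved stays moved. The work goes in short steps, each a Python script; the robot and the scene stay as the last script left them, time stands still between calls to the robot, and variables do not carry over. Pictures are saved under pics/ and viewed, at most 10 in all, crops included, and the job is handed in when it is done.

```bash
mkdir -p pics; ls; python3 - <<'E'
from bench import robot
import cv2,numpy as np,pickle
d={}
for n in("scene","side","wrist"):
    d[n]=robot.get_image(n); f=d[n]["frame"]
    cv2.imwrite(f"pics/{n}0.png",f[:,:,::-1]); print(n,d[n]["fx"],d[n]["cx"],d[n]["cy"],(-d[n]["R"].T@d[n]["t"]).round())
pickle.dump(d,open("im0.pkl","wb"))
s=robot.get_state();print(s["time"],s["orientation"],s["finger_gap"])
E
```

```text
pics
scene 506.88799090384134 309.06258232049373 187.989740582242 [ 158. -613.  885.]
side 438.0172253534392 316.13055944612836 199.26697473400182 [212. 916. 500.]
wrist 350.0149286253174 315.35954817489915 200.05191403031955 [141. 613. 373.]
0.15 [ 1.70553061e-01  9.85348143e-01 -7.82106244e-04 -2.82385056e-04] 1.0012237484102677
```

View pics/scene0.png

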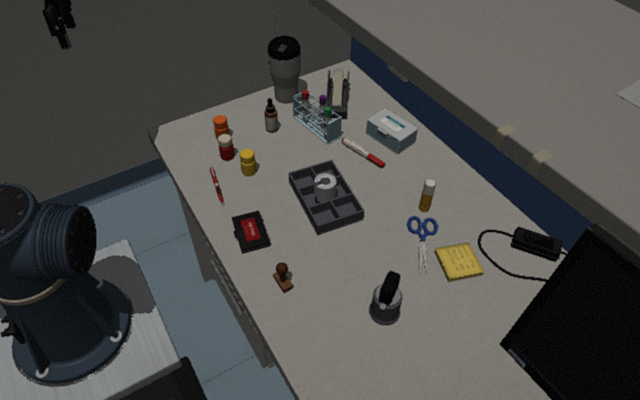

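View pics/side0.png

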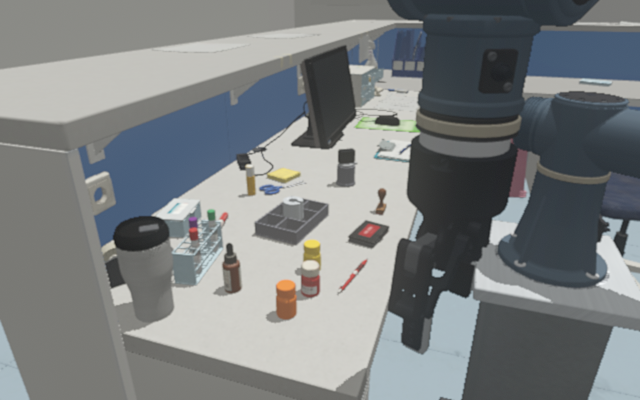

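Scene view: tablet-bottle candidates are orange (221,126), red with white cap (226,148) and yellow (248,162). The red one with the white cap fits the description. The dropper is at (271,115), the caddy at (326,195) and the handle at (386,298). In the side view, the red one is at (310,280), the dropper at (231,270), the hub at (293,208) and the handle at (346,168).

```bash
cat > h.py <<'E'
import cv2,numpy as np
from bench import robot
def ray(im,p):
    d=im["R"].T@np.array([(p[0]-im["cx"])/im["fx"],(p[1]-im["cy"])/im["fy"],1.]); return -im["R"].T@im["t"],d/np.linalg.norm(d)
def plane(im,p,z):
    c,d=ray(im,p); return c+d*(z-c[2])/d[2]
def tri(a,p,b,q):
    c1,d1=ray(a,p);c2,d2=ray(b,q)
    s=np.linalg.lstsq(np.c_[d1,-d2],c2-c1,rcond=None)[0]
    P=c1+d1*s[0];Q=c2+d2*s[1]; return (P+Q)/2,np.linalg.norm(P-Q)
def proj(im,X):
    c=im["R"]@np.asarray(X,float)+im["t"]; return np.array([im["fx"]*c[0]/c[2]+im["cx"],im["fy"]*c[1]/c[2]+im["cy"]])
def down(yaw):  # tool z down, tool y axis at angle yaw+90deg, tool x along yaw
    return [np.cos(yaw/2),np.sin(yaw/2),0.,0.]
E
python3 - <<'E'
import pickle,cv2,numpy as np
from h import *
d=pickle.load(open("im0.pkl","rb"));a,b=d["scene"],d["side"]
for n,p,q in [("cap",(225,140),(310,265)),("bulb",(269,101),(230,246)),("hub",(326,181),(293,202)),("handle top",(393,276),(346,151))]:
    P,e=tri(a,p,b,q);print(n,P.round(),round(e,1))
S=a["frame"][85:245,190:390];T=b["frame"][130:330,190:390]
cv2.imwrite("pics/c1.png",np.hstack([cv2.resize(S,(400,320),interpolation=2),cv2.resize(T,(400,320),interpolation=2)])[:,:,::-1])
E
```

```text
cap [443. 272.  58.] 2.3
bulb [585. 310.  93.] 1.4
hub [576.  29.  62.] 3.8
handle top [ 529. -266.  106.] 11.4
```

View pics/c1.png

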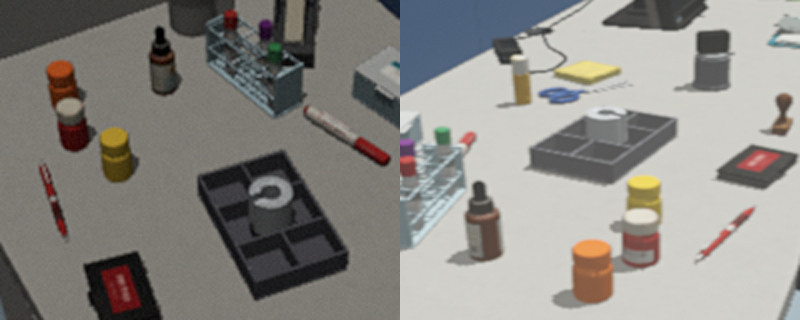

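The crop confirms it: the red bottle with the white cap (scene 226,148; side 310,280) is the tablet bottle. It has orange and yellow bottles as neighbours, and the dropper stands free. Next I move for wrist views.

```bash
python3 - <<'E'
from h import *
import pickle
d={}
for n,x,y in [("bot",565,285),("cad",640,30),("han",590,-266)]:
    robot.reach([x,y,330],down(np.pi)); im=robot.get_image("wrist"); d[n]=im
    print(n,(-im["R"].T@im["t"]).round(),im["R"].round(2).tolist(),robot.get_state()["time"],robot.get_state()["joint_positions"])
pickle.dump(d,open("im1.pkl","wb"))
m=np.zeros((520,800,3),np.uint8)
m[:250,:400]=cv2.resize(d["bot"]["frame"],(400,250),interpolation=3)
m[:250,400:]=cv2.resize(d["cad"]["frame"],(400,250),interpolation=3)
m[260:510,:400]=cv2.resize(d["han"]["frame"],(400,250),interpolation=3)
cv2.imwrite("pics/m1.png",m[:,:,::-1])
E
```

```text
bot [491. 286. 461.] [[-0.0, 1.0, -0.0], [0.96, 0.0, 0.29], [0.29, 0.0, -0.96]] 1.9333 [ 2.92565226e-01  4.57805122e-01  1.30343414e+00  3.70507125e-04
  1.38098726e+00 -1.27972937e+00]
cad [567.  31. 462.] [[-0.0, 1.0, 0.0], [0.96, 0.0, 0.29], [0.29, 0.0, -0.96]] 3.0167 [-1.24741716e-01  4.69549851e-01  1.28236955e+00  7.86505775e-04
  1.38994981e+00 -1.69777390e+00]
han [ 517. -264.  462.] [[-0.0, 1.0, 0.0], [0.96, 0.0, 0.29], [0.29, 0.0, -0.96]] 4.2167 [-5.93272273e-01  4.79604770e-01  1.26485816e+00  7.17083844e-04
  1.39729995e+00 -2.16641066e+00]
```

View pics/m1.png

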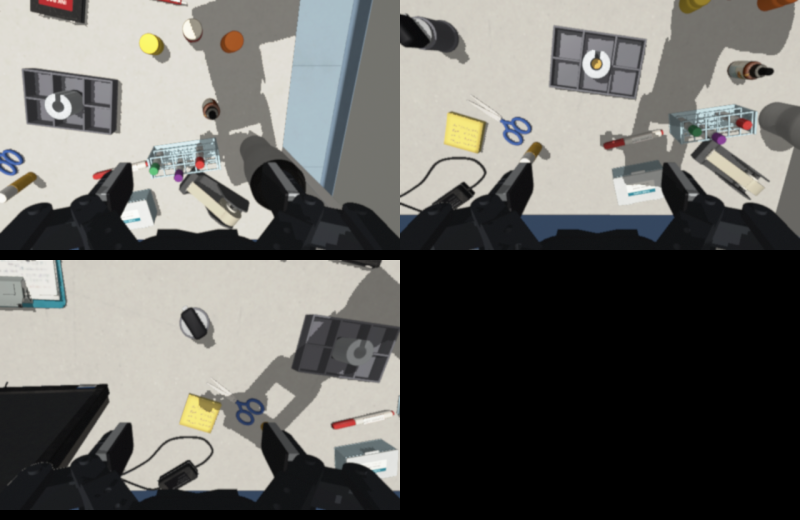

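Wrist views, in raw pixels (montage coordinates × 1.6). In the first, the white cap is at (307,48), yellow at (240,70), orange at (371,66) and the dropper bulb at (338,170). In the second, the hub is at (314,102). In the third, the handle is at (310,100). Next are precise masks and one crop to read the tab and slot.

```bash
python3 - <<'E'
from h import *
import pickle
d=pickle.load(open("im1.pkl","rb"))
def blobs(im,mask,z,amin=60):
    c,_=cv2.findContours(mask.astype(np.uint8),cv2.RETR_EXTERNAL,cv2.CHAIN_APPROX_NONE)
    for k in c:
        if cv2.contourArea(k)<amin: continue
        W=np.array([plane(im,p,z)[:2] for p in k[:,0]],np.float32)
        (x,y),r=cv2.minEnclosingCircle(W); R=cv2.minAreaRect(W)
        print("  px",k[:,0].mean(0).round(),"circ",round(x,1),round(y,1),"r",round(r,1),"rect",np.round(R[0],1),np.round(R[1],1),round(R[2],1))
def roi(m,x0,x1,y0,y1):
    o=np.zeros_like(m);o[y0:y1,x0:x1]=m[y0:y1,x0:x1];return o
im=d["bot"];H=cv2.cvtColor(im["frame"],cv2.COLOR_RGB2HSV);h,s,v=[H[...,i].astype(int) for i in range(3)]
print("bot rgb",im["frame"][48,307],im["frame"][100,420//2],im["frame"][165,335])
print("cap white");blobs(im,roi((v>215)&(s<40),280,335,20,80),62)
print("yellow/orange");blobs(im,roi((s>170)&(v>100)&(h>5)&(h<35),200,400,30,100),62)
print("dropper dark");blobs(im,roi((v<75),310,360,140,200),77)
im=d["cad"];H=cv2.cvtColor(im["frame"],cv2.COLOR_RGB2HSV);h,s,v=[H[...,i].astype(int) for i in range(3)]
g=roi((v<135),225,405,30,170)
print("caddy");blobs(im,cv2.morphologyEx(g.astype(np.uint8),cv2.MORPH_OPEN,np.ones((3,3))),34,2000)
print("hub");blobs(im,roi((v>190)&(s<40),280,350,70,140),66)
for X in [[443,272,62],[500,0,62]]: print(proj(d["bot"],X).round())
im=d["han"]
A=cv2.resize(d["han"]["frame"][65:145,270:350],(400,400),interpolation=cv2.INTER_CUBIC)
B=cv2.resize(d["cad"]["frame"][30:170,225:405],(390,303),interpolation=cv2.INTER_CUBIC)
C=cv2.resize(d["bot"]["frame"][20:110,220:400],(390,195),interpolation=cv2.INTER_CUBIC)
m=np.zeros((500,800,3),np.uint8);m[:400,:400]=A;m[:303,410:]=B;m[304:499,410:]=C
cv2.imwrite("pics/m2.png",m[:,:,::-1])
E
```

```text
bot rgb [234 229 213] [224 221 213] [95 60 46]
cap white
  px [294.  51.] circ 446.1 263.3 r 32.4 rect [445.8 265.5] [34.  58.4] 88.4
yellow/orange
  px [253.  74.] circ 468.0 213.0 r 13.9 rect [469.6 218.9] [14.5 27.6] 75.5
  px [371.  67.] circ 462.0 345.1 r 19.1 rect [462.5 345.4] [30.8 38. ] 29.7
dropper dark
  px [340. 180.] circ 582.4 313.6 r 12.5 rect [582.5 313.5] [23.8 22.4] 45.2
caddy
  px [314. 100.] circ 575.0 31.3 r 100.0 rect [575.6  30.8] [170.8 112.4] 82.1
hub
  px [314. 102.] circ 574.0 29.9 r 24.2 rect [574.2  29.7] [46.1 46.9] 0.1
[302.  47.]
[ 55. 103.]
```

View pics/m2.png

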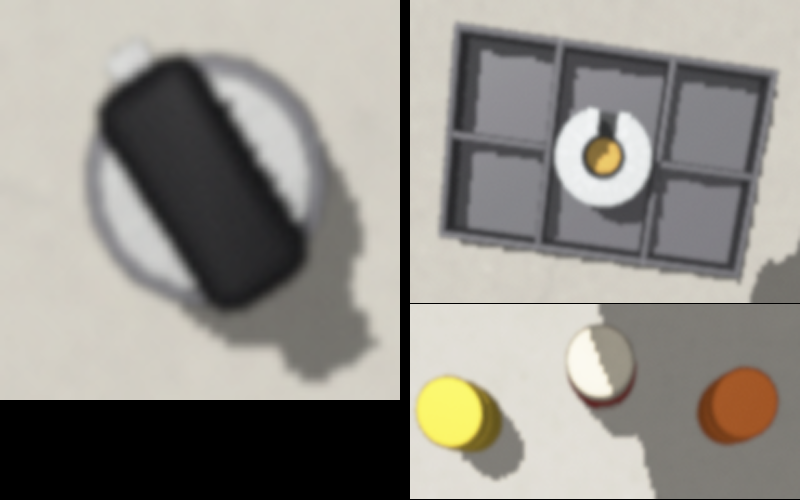

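Tablet cap at crop (600,362) sits between yellow and orange. The caddy's rectangle measures 171×112 mm as it should, with yaw −0.138. The slot faces the robot. The handle's tab is at upper left, towards −x and −y. Picking the tablet bottle next, closing along x between its neighbours.

```bash
cat >> h.py <<'E'
CY=-0.138; C0=np.array([574.8,30.3])
def cad(x,y): c,s=np.cos(CY),np.sin(CY); return C0+[c*x-s*y,s*x+c*y]
def st(m=""):
    s=robot.get_state();print(m,round(s["time"],2),"tcp",np.round(s["tcp_pos"],1),"gap",round(s["finger_gap"],3),"gf",np.round(s["grip_force"],1),"F",np.round(s["ft_force"],1),"M",np.round(s["moment"],2));return s
E
python3 - <<'E'
from h import *
import pickle
d=pickle.load(open("im1.pkl","rb"));d0=pickle.load(open("im0.pkl","rb"))
t=plane(d["bot"],(307.7,46.8),62); t2,e=tri(d["bot"],(307.7,46.8),d0["scene"],(225,139))
print("tablet",t.round(1),"tri",t2.round(1),e.round(1))
im=d["han"];g=cv2.cvtColor(im["frame"],cv2.COLOR_RGB2GRAY)
m=np.zeros_like(g);m[65:145,270:345]=(g[65:145,270:345]<60)
c=max(cv2.findContours(m,0,1)[0],key=cv2.contourArea)
W=np.array([plane(im,p,108)[:2] for p in c[:,0]],np.float32);print("grip",cv2.minAreaRect(W)); print("tab",plane(im,(295.6,77.4),66).round(1))
print("cells",cad(-27,57),cad(27,-57))
if np.linalg.norm(t[:2]-[443,271])<8:
    x,y=t[:2];q=down(np.pi/2)
    robot.reach([x,y,160],q);robot.move_l([x,y,42],feed=120);robot.grip(0.0);st("gripped")
    robot.move_l([x,y,180]);s=st("lift")
    im=robot.get_image("wrist");cv2.imwrite("pics/g1.png",im["frame"][:,:,::-1])
E
```

```text
tablet [442.3 277.8  62. ] tri [442.8 277.2  56.7] 2.5
grip ((523.9024047851562, -268.890625), (47.012046813964844, 22.4599552154541), 33.34249496459961)
tab [ 499.5 -285.3   66. ]
cells [555.89774333  90.47229174] [593.70225667 -29.87229174]
gripped 8.03 tcp [442.6 277.9  42.8] gap 0.394 gf 59.1 F [-1.   0.3  6. ] M [-0.01  0.11 -0.03]
lift 9.09 tcp [441.7 277.5 179.2] gap 0.385 gf 59.6 F [-0.2 -0.2 -0.5] M [-0.02  0.   -0.01]
```

```bash
python3 - <<'E'
from h import *
x,y=cad(-27,57);q=down(np.pi/2+CY)
robot.reach([x,y,180],q);robot.move_l([x,y,70]);print(robot.move_l([x,y,45],feed=40,f_stop=6));s=st("down")
robot.grip(0.62);robot.move_l([x,y,180]);st("up")
# view of dropper from above, camera about over it
robot.reach([655,312,300],down(np.pi));a=robot.get_image("wrist");b=robot.get_image("scene");c=robot.get_image("side")
import pickle;pickle.dump((a,b,c),open("im2.pkl","wb"))
m=np.zeros((400,800,3),np.uint8);m[:,:400]=cv2.resize(b["frame"][90:250,230:390],(400,400),interpolation=2);m[:250,400:]=cv2.resize(a["frame"],(400,250),interpolation=3)
cv2.imwrite("pics/p1.png",m[:,:,::-1])
E
```

```text
True
down 11.48 tcp [555.6  90.4  46.8] gap 0.388 gf 60.0 F [-0.6  0.4  5.2] M [-0.03  0.12 -0.02]
up 12.85 tcp [555.2  90.5 179.2] gap 0.624 gf 0.0 F [-0.5  0.4 -0.5] M [0.04 0.03 0.04]
```

View pics/p1.png

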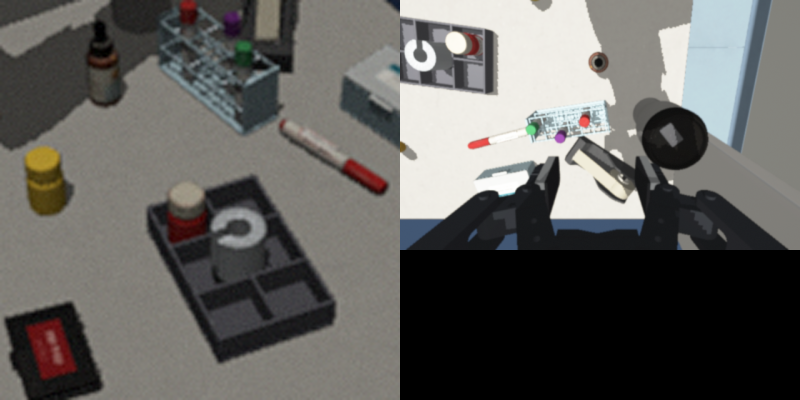

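The tablet bottle stands upright in cell 1 (scene crop 187,210). The dropper is seen from straight above at wrist raw (318,99).

```bash
python3 - <<'E'
from h import *
import pickle
a,b,c=pickle.load(open("im2.pkl","rb"))
for n,im,w in (("wrist",a,(295,345,75,125)),):
    x0,x1,y0,y1=w;g=cv2.cvtColor(im["frame"],cv2.COLOR_RGB2GRAY)[y0:y1,x0:x1]
    for th,z in((60,95),(130,60)):
        k=max(cv2.findContours((g<th).astype(np.uint8),0,1)[0],key=cv2.contourArea)[:,0]+[x0,y0]
        W=np.array([plane(im,p,z)[:2] for p in k],np.float32);print(th,cv2.minEnclosingCircle(W),cv2.minAreaRect(W)[:2])
P=np.array([582.5,313.5])
t,e=tri(a,(318,99),b["frame"] is not None and b,(230+98/2.5,90+25/2.5));print(t.round(1),round(e,1))
E
```

```text
60 ((584.9151000976562, 313.1993408203125), 6.654228210449219) ((585.3482055664062, 313.6651916503906), (11.509126663208008, 11.545147895812988))
130 ((585.2235107421875, 314.48809814453125), 16.719303131103516) ((585.1245727539062, 314.5689392089844), (31.1460018157959, 31.73546028137207))
[585.2 313.3  93.6] 1.6
```

```bash
python3 - <<'E'
from h import *
x,y=585.1,314
robot.reach([x,y,190],down(np.pi));robot.grip(1.0);robot.move_l([x,y,41],feed=120);robot.grip(0.0);s=st("grip")
if s["finger_gap"]>.3:
    robot.move_l([x,y,200]);st("lift")
    x,y=cad(27,-57)
    robot.reach([x,y,200],down(np.pi/2+CY));robot.move_l([x,y,70]);print(robot.move_l([x,y,43],feed=40,f_stop=6));st("down")
    robot.grip(0.62);robot.move_l([x,y,200]);st("up")
    # camera over the handle, then over the hub
    import pickle;d={}
    robot.reach([595,-267,300],down(np.pi));d["han"]=robot.get_image("wrist");d["scene"]=robot.get_image("scene");d["side"]=robot.get_image("side")
    pickle.dump(d,open("im3.pkl","wb"))
    st("end")
    m=np.zeros((400,800,3),np.uint8);m[:,:400]=cv2.resize(d["scene"]["frame"][120:240,270:390],(400,400),interpolation=2)
    q=proj(d["han"],[523,-269,80]).astype(int);print(q);m[:,400:]=cv2.resize(d["han"]["frame"][max(q[1]-50,0):max(q[1]-50,0)+100,q[0]-50:q[0]+50],(400,400),interpolation=2)
    cv2.imwrite("pics/p2.png",m[:,:,::-1])
E
```

```text
grip 17.2 tcp [585.3 314.   41.6] gap 0.355 gf 59.3 F [-0.3 -0.2  3.9] M [-0.08  0.07  0.01]
lift 18.41 tcp [584.3 313.7 198.7] gap 0.358 gf 59.3 F [ 0.2 -0.2 -1. ] M [-0.04  0.02 -0.04]
True
down 21.32 tcp [593.4 -29.9  45.5] gap 0.356 gf 59.7 F [-0.  -0.2  5.3] M [ 0.02  0.09 -0.09]
up 22.85 tcp [593.  -29.7 199.1] gap 0.617 gf 0.0 F [-1.1  0.3 -0.3] M [0.05 0.02 0.02]
end 24.79 tcp [ 595.  -266.5  299.7] gap 0.62 gf 0.0 F [ 0.4  1.4 -0.1] M [ 0.02 -0.01 -0.04]
[312  96]
```

View pics/p2.png

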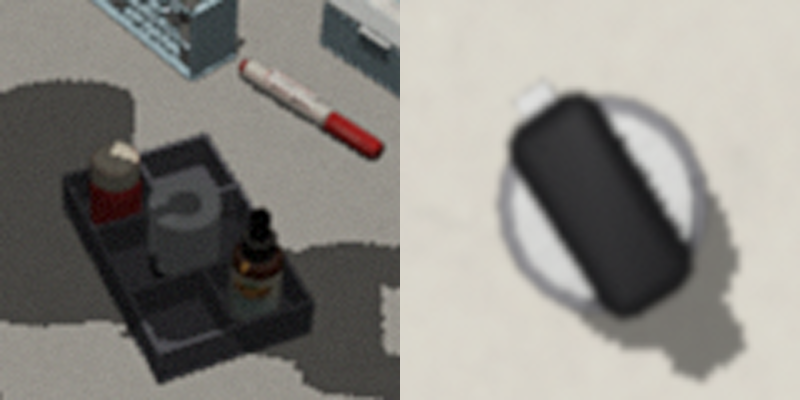

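Both bottles stand upright in cells 1 and 4. In the right half, the handle's tab is at upper left (535,97) and the grip block is centred at about (600,205). I'll measure the handle and the hub again from directly above, then grasp.

```bash
python3 - <<'E'
from h import *
import pickle
d=pickle.load(open("im3.pkl","rb"))
im=d["han"];g=cv2.cvtColor(im["frame"],cv2.COLOR_RGB2GRAY)
m=np.zeros_like(g);m[60:140,270:360]=(g[60:140,270:360]<60)
c=max(cv2.findContours(m,0,1)[0],key=cv2.contourArea)
r=cv2.minAreaRect(np.array([plane(im,p,106)[:2] for p in c[:,0]],np.float32));print("grip",r)
tab=plane(im,(262+135/4,46+97/4),66)[:2];v=np.array(r[0])-tab;print("tab",tab,"yaw",np.arctan2(v[1],v[0]),"dist",np.linalg.norm(v))
robot.reach([647,30,300],down(np.pi));im=robot.get_image("wrist");d["hub"]=im;pickle.dump(d,open("im3.pkl","wb"))
g=cv2.cvtColor(im["frame"],cv2.COLOR_RGB2GRAY);p=proj(im,[574.5,30,66]).astype(int)
print(p,g[p[1]-40:p[1]+41:8,p[0]],g[p[1],p[0]-40:p[0]+41:8])
for th in (150,180,205):
    m=np.zeros_like(g);m[p[1]-36:p[1]+36,p[0]-36:p[0]+36]=g[p[1]-36:p[1]+36,p[0]-36:p[0]+36]>th
    c=max(cv2.findContours(m,0,1)[0],key=cv2.contourArea)
    print(th,cv2.minEnclosingCircle(np.array([plane(im,q,66)[:2] for q in c[:,0]],np.float32)))
cv2.imwrite("pics/hub.png",cv2.resize(im["frame"][max(p[1]-60,0):p[1]+60,p[0]-60:p[0]+60],None,fx=4,fy=4,interpolation=2)[:,:,::-1])
st()
E
```

```text
grip ((524.0594482421875, -269.0058898925781), (47.47846984863281, 22.819021224975586), 33.693260192871094)
tab [ 498.35057367 -285.41154882] yaw 0.5679869616150939 dist 30.497407705671264
[316  95] [149 149 148  57 102 166 167 245 202 119 139] [ 91  77 144 245  86 166 186 243 214  78 140]
150 ((573.6078491210938, 29.482507705688477), 25.712783813476562)
180 ((573.8384399414062, 29.817190170288086), 24.64696502685547)
205 ((573.652099609375, 29.820457458496094), 24.157934188842773)
 26.0 tcp [647.2  28.3 300. ] gap 0.62 gf 0.0 F [ 0.5  0.1 -0. ] M [-0.    0.03  0.  ]
```

View pics/hub.png

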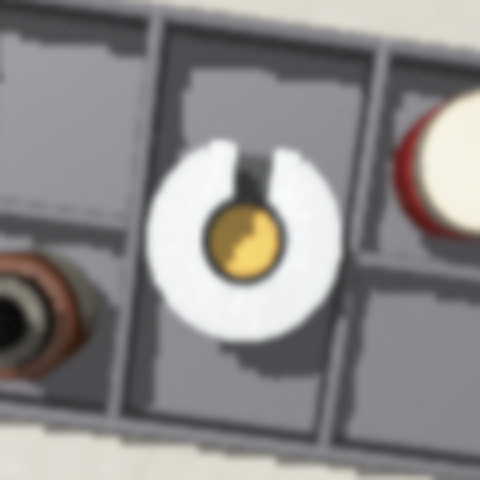

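Hub at (573.8, 29.8), with the slot towards −x at yaw about −0.14, which agrees with the caddy. Taking the handle.

```bash
python3 - <<'E'
from h import *
x,y=524.,-269.;q=down(0.588)
robot.reach([x,y,190],q);robot.grip(0.75);robot.move_l([x,y,81],feed=120);robot.grip(0.0);s=st("grip")
if .2<s["finger_gap"]<.36:
    robot.move_l([x,y,200],feed=120);st("lift")
    hx,hy=573.8,29.8
    robot.reach([hx,hy,200],down(CY));robot.hold(.2);s=st("over")
    # tip z = tcp-67: tip at 68 -> tcp 135
    robot.move_l([hx,hy,140],feed=100);print(robot.move_l([hx,hy,118],feed=30,f_stop=5));st("in?")
E
```

```text
grip 29.52 tcp [ 524.4 -269.3   81.8] gap 0.274 gf 59.4 F [0.3 0.5 3.4] M [ 0.08  0.11 -0.05]
lift 30.66 tcp [ 523.4 -268.6  199.1] gap 0.273 gf 58.7 F [-0.3  0.7 -1.6] M [-0.02 -0.02  0.04]
over 32.02 tcp [574.   28.6 199.9] gap 0.272 gf 58.7 F [-0.2  0.2 -0.4] M [-0.04 -0.07 -0.05]
False
in? 33.65 tcp [573.9  29.8 118. ] gap 0.276 gf 58.7 F [ 0.5 -0.3 -2.3] M [ 0.03 -0.    0.  ]
```

```bash
python3 - <<'E'
from h import *
hx,hy=573.8,29.8
print(robot.move_l([hx,hy,104],feed=30,f_stop=8));st("key")
E
```

```text
False
key 34.27 tcp [573.7  29.8 103.8] gap 0.274 gf 58.7 F [ 0.8  0.6 -1.1] M [-0.    0.05 -0.04]
```

```bash
python3 - <<'E'
from h import *
hx,hy=573.8,29.8
print(robot.move_l([hx,hy,92],feed=25,f_stop=16));st("spring")
print(robot.move_l([hx,hy,82],feed=15,f_stop=16));st("push")
robot.hold(.5);st("held")
c=robot.get_image("side");w=robot.get_image("scene")
m=np.hstack([cv2.resize(c["frame"][150:250,240:340],(400,400),interpolation=2),cv2.resize(w["frame"][120:240,270:390],(400,400),interpolation=2)])
cv2.imwrite("pics/end.png",m[:,:,::-1])
E
```

```text
False
spring 34.9 tcp [574.3  29.7  92.5] gap 0.276 gf 59.3 F [-0.3  0.5  4.6] M [-0.02  0.07 -0.01]
True
push 35.34 tcp [574.4  29.7  88. ] gap 0.275 gf 60.0 F [-1.   0.5  6. ] M [-0.01  0.18 -0.03]
held 35.84 tcp [574.3  29.7  88.1] gap 0.272 gf 60.0 F [-2.3  0.1  5.2] M [ 0.    0.14 -0.  ]
```

View pics/end.png

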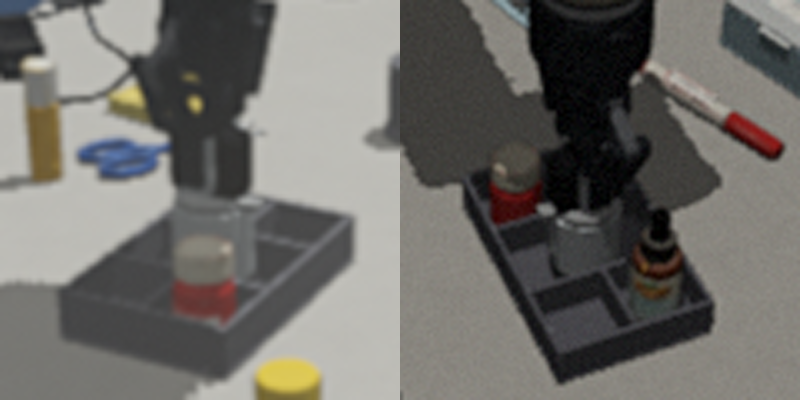

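It stopped on contact at about the expected height and then relaxed to about 5 N. That isn't firm enough, so I press further in small steps.

```bash
python3 - <<'E'
from h import *
hx,hy=573.8,29.8
for z in np.arange(87.5,81,-.7):
    robot.move_l([hx,hy,z],feed=10);robot.hold(.15);s=st(f"{z:.1f}")
    if s["ft_force"][2]>20: break
robot.hold(1.);st("held")
E
```

```text
87.5 36.34 tcp [574.2  29.8  87.9] gap 0.278 gf 59.9 F [-0.4 -0.1  6.5] M [-0.   -0.02 -0.02]
86.8 36.74 tcp [574.2  29.7  87.8] gap 0.27 gf 60.5 F [-1.   0.2 10.3] M [-0.    0.23 -0.02]
86.1 37.14 tcp [574.3  29.8  87.8] gap 0.275 gf 61.1 F [-1.7 -0.3 14.5] M [0.04 0.44 0.07]
85.4 37.54 tcp [574.3  29.7  87.8] gap 0.273 gf 61.7 F [-1.5  0.2 18.6] M [ 0.09  0.64 -0.01]
84.7 37.94 tcp [574.3  29.8  87.7] gap 0.272 gf 62.3 F [-4.6  0.2 22.6] M [0.09 0.87 0.04]
held 38.94 tcp [574.3  29.7  87.7] gap 0.272 gf 62.3 F [-4.  -0.1 22.5] M [ 0.05  0.81 -0.06]
```

The TCP stays at 87.7 mm while the force rises to 22 N. That puts the stem tip at 19.9 mm against 20 expected, so the collar is seated on the hub. Both bottles are upright in their cells.

```bash
python3 -c "
from bench import robot
print(robot.hand_in())"
```

```text
the job is handed in; nothing more can be done
None
```

I handed the job in at about 39 s: the tablet bottle stands in cell 1, the dropper bottle in cell 4, and the handle is keyed into the hub with its collar seated, still gripped and pressed down with about 22 N; I left the stamp and pen alone.

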